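# Set the striped panel on the bench easel and clip it there

## Robot

A 6-joint arm with a two-finger parallel gripper is mounted at the origin on the work surface. World frame = base frame: x ahead of the robot, y to its left, z up, the work surface at z = 0. Lengths are in m, angles in rad, forces in N, time in s.
With the tool pointing down it reaches from about 0.35 to 0.975 m from the base axis. Payload 7.1 kg.
Tool frame: the origin (TCP) lies midway between the tips of the shut fingers; the grasp point (between the pads) lies 19 mm behind it; z points along the fingers, x is the direction in which the jaws open and shut, and the axes are right-handed (so a half turn about z gives the same grasp; the last joint's range is limited). The gripper opens to 88 mm and grips with 3 to 60 N. Pads are 20 mm wide; open, the fingers measure 115 mm over their backs; the gripper's body (75 mm by 178 mm) begins 61 mm behind the grasp point.
Start: joints at [-1.212, 0.423, 1.63, -0, 1.089, -0.019], TCP at [0.231, -0.581, 0.223] pointing down, gripper open.
Joint ranges: [-3, 3], [-0.9, 2.11], [0.09, 2.58], [-1.31, 4.45], [0.11, 2.69], [-2.54, 2.54]. Speed limits (rad/s): [2.39, 2.39, 3.01, 3.14, 3.14, 3.14].

## Interface

Orientations are given as a unit quaternion [w, x, y, z].
In Python, from station import move_pose, movel, movej, command_gripper, wait, inverse_kinematics, read_camera, camera_info, MotionError, job_done, get_time, get_joint_pos, get_qvel, get_effort, get_tcp_pos, get_ee_rot, get_ft_force, get_ft_torque, get_grip_width gives the robot as it stands. Calls block until the motion is done:
- move_pose(position, orientation): joint-space move of the TCP to a pose.
- movel(position, frame=None, v=0.15, until_force=None): straight line of the TCP; frame=None keeps the orientation; v is the mean speed in m/s. With until_force (N) it stops when the force on the tool has changed by that much, and returns True; else False.
- movej(angles): joint-space move.
- command_gripper(opening): opening from 0.0 (shut) to 1.0 (fully open); the grip force is fixed at half the most; returns when the fingers have stopped.
- wait(seconds).
- inverse_kinematics(position, orientation): joint angles nearest the present ones, or None.
- read_camera(name): name is "scene" or "top" or "wrist"; returns the picture (480x640x3 uint8, red, green, blue); there is no depth.
- camera_info(name): a dict with "intrinsics" (3x3 intrinsics, pixels), "dist" ([k1, k2, p1, p2, k3] as OpenCV has them; the pictures are not rectified), "T" (4x4, takes a point from camera to world coordinates); the wrist camera has in their place "tool_from_camera" (4x4, takes a point from camera to tool coordinates, whose origin is the TCP and whose axes are the tool frame's). Camera axes: x right, y up, looking along -z (the intrinsics and any distortion apply to the point x, -y, -z); pixel columns grow to the right and rows downward; lengths in m; the calibration is good to about 2 mm. A picture is of the moment at which its call begins: read the wrist's pose just before it. camera_info takes no time and is no camera call.
A pose or a line that the arm cannot do raises MotionError and nothing moves.
- job_done(): hands the job in, once; it reports no verdict.
Readings, each from a call of its own:
- get_time(): time.
- get_joint_pos(): joint angles.
- get_qvel(): joint speeds.
- get_effort(): joint torques, N m.
- get_tcp_pos(): TCP position.
- get_ee_rot(): TCP orientation.
- get_ft_force(): force on the tool from outside, world axes, zero at the start.
- get_ft_torque(): the same for the moment, N m.
- get_grip_width(): opening from 0.0 (shut) to 1.0 (fully open).
Only numpy, scipy, OpenCV 4.12 (cv2) and the standard library are available. Lean on these libraries where they do the work, as an engineer would, in place of code of your own. Each camera call takes 0.05 s, during which the arm holds its last target. There are 200 camera calls.

## Task

Take the green striped panel out of the drying rack and stand it on the bench easel, centred, painted side out, with its foot on the ledge behind the lip and its back leaning flat against both uprights. Then fetch the orange spring clamp from the clamp stand and clip it square over the panel's top edge at one of the two uprights (either will do), its jaws well down over the edge so that they pinch panel and upright together. Leave the other things where they are.

Things in the scene. Friction and masses are not known exactly. Their poses are not given: they have to be found in the camera images.
- panel: Plywood panel: 6 thick, 160 wide, 150 tall, about 120 g; painted side green with dark slanted stripes, back bare plywood. Origin: middle of its lower edge, mid-thickness. z up the panel, y along its width, x through its thickness; the painted side faces -x. At the start it stands upright in a rack slot, painted side away from the robot; its neighbours are 60 mm or more away, and lower.
- panel_face (a point): Centre of the panel's painted side: 75 mm above its foot, 3 mm from its middle plane towards the panel's -x.
- panel_top (a point): Middle of the panel's top edge, 150 mm above its foot.
- easel: Small wooden bench easel, fixed to the bench, its front turned away from the robot. Origin on the bench below the ledge, z up, its front is -x. Two runner feet, and two rear struts that meet the uprights no higher than 105 mm above the bench; 130 mm wide, 170 mm deep.
- easel_rest: Leaning part of the easel, fixed, tilted 15 degrees back. Origin: middle of the corner where the ledge's top meets the uprights' front faces, 34 mm above the bench. z up along the uprights, y along the ledge, x square to the uprights to the back. Ledge 200 long, top at z = 0, with a 10 mm high lip, inner face at x = -14 mm. A well seated panel has its origin at x = -3, y = 0, z = 0, axes parallel.
- upright_left (a point): Middle of the top of the front face of the left upright (seen from the easel's front): easel_rest x = 0, y = +52, z = 148 mm. The upright is 28 wide and 9 thick (x 0 to 9); with the panel's 6 it makes 15 mm. The panel's top edge comes 2 mm higher. The gap between the uprights is 76 mm wide and open above easel_rest z = 64 mm (a crossbar is below).
- upright_right (a point): The same point of the right upright, at easel_rest y = -52 mm.
- clamp: Orange spring clamp, about 90 g: two arms on a pin, jaws down, handles up. Origin: midway between the jaw pads; z from jaws to handles, x the way jaws and handles close, y along the pin. Pads 16 high (z -8 to +8), 20 wide, the lowest part; pin and coil at z = 40 to 56, so an edge can enter to z = 40. It starts astride the strip of the clamp stand, pad middles 22 mm below its top.
- clamp_handles (a point): Point midway between the clamp's handles, 100 mm above its origin: a good place to squeeze. Handles: 22 wide (y), 7 thick, from z = 48 up to z = 120 of the clamp, spreading upwards; over the outsides 49 mm here and 61 mm at the tips with 15 mm between the pads, about 22 mm and parallel when fully squeezed.
- clamp_jaw_a (a joint): Opening angle of each arm of the orange clamp (both move alike): 0 shut, 0.156 with 15 mm between the pads, 0.42 fully open (pads about 40 mm apart). Sprung shut: squeezed at point clamp_handles, each handle needs about 7 N at 15 mm and 12 N fully open. At 15 mm the pads press with about 8 N.
- clamp_stand: Clamp stand, fixed: base board 110 by 240 mm, 14 thick, with an upright strip along its y, 15 thick, 220 long, its top 115 mm above the bench. Origin under its middle. It carries the orange clamp and a black one, 84 mm apart or more.
- rack: Drying rack, fixed: base 180 by 180 mm, 12 thick, with three slots along its y, 60 mm apart in x, each 8 mm wide and 26 mm deep; slot walls end 38 mm above the bench. Origin under its middle. It holds three panels.
- spare: The other spring clamp, black handles and grey pads, same size and axes as the orange one, on the same strip. Not to be used.
- panel_blue: Blue panel in the rack, 150 wide, 120 tall, 6 thick; origin at the middle of its lower edge. Stays.
- panel_grey: Grey panel in the rack, 140 wide, 110 tall, 6 thick; origin at the middle of its lower edge. Stays.
- glue: White glue bottle, 52 across, 150 tall, on the far side of the easel from the robot; origin under its middle. Stays.
- paint_jar: Green paint jar, 56 across, 55 tall; origin under its middle. Stays.
- spool: Black thread spool, 44 across, 60 tall; origin under its middle. Stays.
- tub: Clear plastic tub, 80 across, 42 tall, near the robot; origin under its middle. Stays.
- brush: Paint brush lying near the robot, 170 long; origin under its middle. Stays.

How it is judged:
On the way:
1. the striped panel leans on the easel, painted side out, foot behind the lip, let go (x of panel in the frame of easel_rest between -0.0085 and 0.001 m and z of panel in the frame of easel_rest between -0.004 and 0.006 m and y of panel in the frame of easel_rest between -0.02 and 0.02 m and x of panel_face in the frame of easel_rest between -0.0105 and -0.004 m and angle between the z axis of panel and the z axis of easel_rest, either way round below 0.06 rad and angle between the x axis of panel and the x axis of easel_rest, either way round below 0.06 rad and contact force between panel and the fingers below 0.1 N and linear speed of panel below 0.02 m/s), for 0.2 s.
At the end, for the whole second after the job is handed in: Panel on ledge (6 mm), back at most 5.5 mm off the uprights at the foot, centred to 20 mm, parallel to 0.06 rad, painted side out; orange clamp at one upright (14 mm), pad middle 8 to 42 mm below the panel's top edge, square to 0.3 rad, over 2 N on panel and on easel, all at rest (x of panel in the frame of easel_rest between -0.0085 and 0.001 m and z of panel in the frame of easel_rest between -0.004 and 0.006 m and y of panel in the frame of easel_rest between -0.02 and 0.02 m and x of panel_face in the frame of easel_rest between -0.0105 and -0.004 m and angle between the z axis of panel and the z axis of easel_rest, either way round below 0.06 rad and angle between the x axis of panel and the x axis of easel_rest, either way round below 0.06 rad and z of clamp in the frame of easel_rest between 0.108 and 0.142 m and x of clamp in the frame of easel_rest between -0.005 and 0.008 m and (y of clamp in the frame of easel_rest between 0.038 and 0.066 m or y of clamp in the frame of easel_rest between -0.066 and -0.038 m) and angle between the z axis of clamp and the z axis of easel_rest, either way round below 0.3 rad and angle between the x axis of clamp and the x axis of easel_rest, either way round below 0.3 rad and value of joint clamp_jaw_a between 0.11 and 0.21 rad and contact force between clamp and panel above 2 N and contact force between clamp and easel above 2 N and linear speed of each of panel, clamp below 0.02 m/s); the robot touches nothing.
It fails at once if the black clamp is moved by more than 30 mm (distance of spare from where it was at the start of the episode above 0.03 m).
It fails at once if another panel in the rack is moved by more than 30 mm (distance of any of panel_blue, panel_grey from where it was at the start of the episode above 0.03 m).
It fails at once if the glue, jar, spool, tub or brush is moved by more than 30 mm (distance of any of glue, paint_jar, spool, tub, brush from where it was at the start of the episode above 0.03 m).
It also fails if it takes over 56 s, if anything falls off the work surface, if the arm or the gripper's body presses on something with over 40 N, if the wrist force passes 120 N, or if a joint passes its speed limit or range.

## Working session

There is one attempt and no reset: what is moved stays moved. The work goes in short steps, each a Python script; the robot and the scene stay as the last script left them, time stands still between calls to the robot, and variables do not carry over. Pictures are saved under pics/ and viewed, about 8 in all and at most 12, crops included, and the job is handed in when it is done.

```bash
ls; mkdir -p pics
python3 - <<'E'
from station import *
import cv2,numpy as np
np.set_printoptions(precision=4,suppress=True)
for n in ["scene","top"]:
    im=read_camera(n); cv2.imwrite(f"pics/{n}0.png",im[:,:,::-1])
    c=camera_info(n); print(n,c["intrinsics"],c["dist"],c["T"])
im=read_camera("wrist"); cv2.imwrite("pics/wrist0.png",im[:,:,::-1])
c=camera_info("wrist"); print(c); print(get_tcp_pos(),get_ee_rot(),get_time())
E
```

```text
pics
scene [[443.3508   0.     320.9557]
 [  0.     443.3508 247.2402]
 [  0.       0.       1.    ]] [-0.1036  0.      0.      0.      0.    ] [[ 0.5844 -0.5864  0.5609  1.1813]
 [ 0.8114  0.4312 -0.3946 -0.4292]
 [-0.0105  0.6857  0.7278  0.9345]
 [ 0.      0.      0.      1.    ]]
top [[455.1443   0.     309.5256]
 [  0.     455.1443 242.5319]
 [  0.       0.       1.    ]] [-0.0653  0.      0.      0.      0.    ] [[-0.0251  0.9919 -0.1245  0.4741]
 [-0.9996 -0.0239  0.0114  0.0073]
 [ 0.0083  0.1248  0.9921  1.1259]
 [ 0.      0.      0.      1.    ]]
{'intrinsics': array([[350.6256,   0.    , 318.2889],
       [  0.    , 350.6256, 237.4283],
       [  0.    ,   0.    ,   1.    ]]), 'dist': array([-0.0556,  0.    ,  0.    ,  0.    ,  0.    ]), 'tool_from_camera': array([[ 1.    ,  0.0006, -0.0002,  0.0001],
       [ 0.0005, -0.964 , -0.2661, -0.0734],
       [-0.0003,  0.2661, -0.964 , -0.1617],
       [ 0.    ,  0.    ,  0.    ,  1.    ]])}
[ 0.2304 -0.5805  0.2221] [-0.0003  0.8273 -0.5618 -0.0005] 0.15
```

View pics/top0.png

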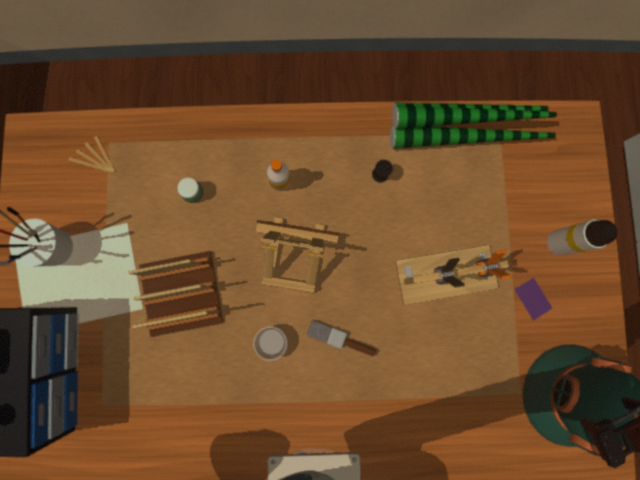

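View pics/scene0.png

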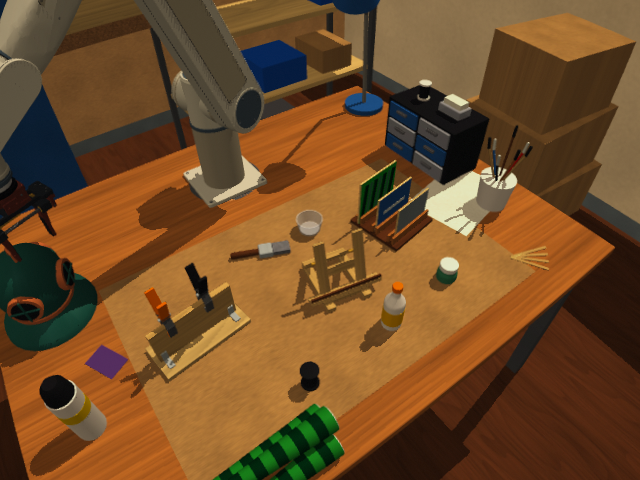

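The green panel is in the rack slot nearest the robot, around (178,319) in top. The easel is near (300,250) and the orange clamp near (490,265). In scene the panel is at (378,190), the easel at (340,265) and the clamp at (160,310). I'll enlarge these areas for measuring.

Run:
```python
import cv2,numpy as np
t=cv2.imread("pics/top0.png");s=cv2.imread("pics/scene0.png")
def crop(im,x0,y0,w,h,k,n):
    c=cv2.resize(im[y0:y0+h,x0:x0+w],None,fx=k,fy=k,interpolation=cv2.INTER_CUBIC)
    c=np.clip(c*1.3,0,255).astype(np.uint8)
    for x in range((x0+9)//10*10,x0+w,10):
        L=x%50==0; cv2.line(c,((x-x0)*k,0),((x-x0)*k,12 if L else 5),(255,255,255),1)
        if L: cv2.putText(c,str(x),((x-x0)*k+2,12),0,.4,(255,255,255),1)
    for y in range((y0+9)//10*10,y0+h,10):
        L=y%50==0; cv2.line(c,(0,(y-y0)*k),(12 if L else 5,(y-y0)*k),(255,255,255),1)
        if L: cv2.putText(c,str(y),(2,(y-y0)*k-2),0,.4,(255,255,255),1)
    return c
a=crop(t,125,210,215,135,3,0);b=crop(t,390,240,125,65,3,0)
A=np.zeros((600,800,3),np.uint8);A[:405,:645]=a;A[405:600,:375]=b
cv2.imwrite("pics/c1.png",A)
a=crop(s,285,155,150,160,3,0);b=crop(s,135,255,115,125,3,0)
A=np.zeros((480,795,3),np.uint8);A[:480,:450]=a;A[:375,450:795]=b
cv2.imwrite("pics/c2.png",A)
```

```text
(no output)
```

View pics/c1.png

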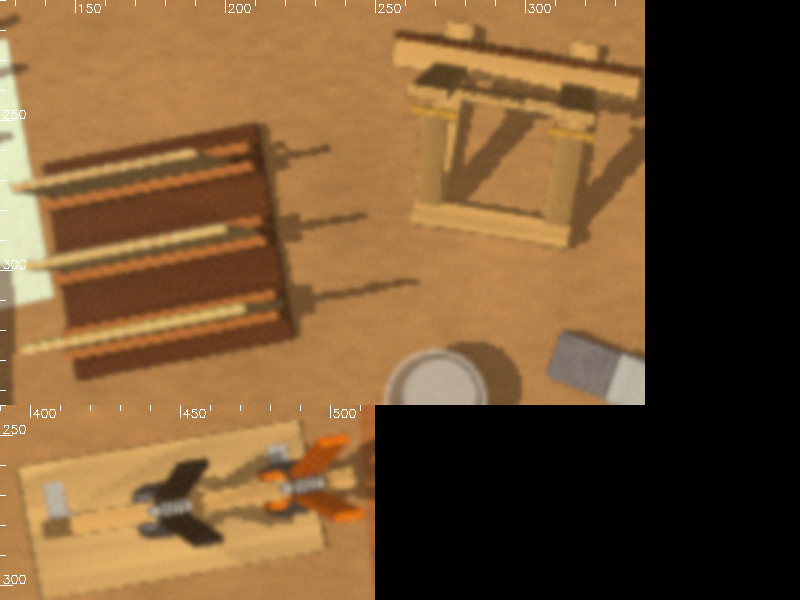

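View pics/c2.png

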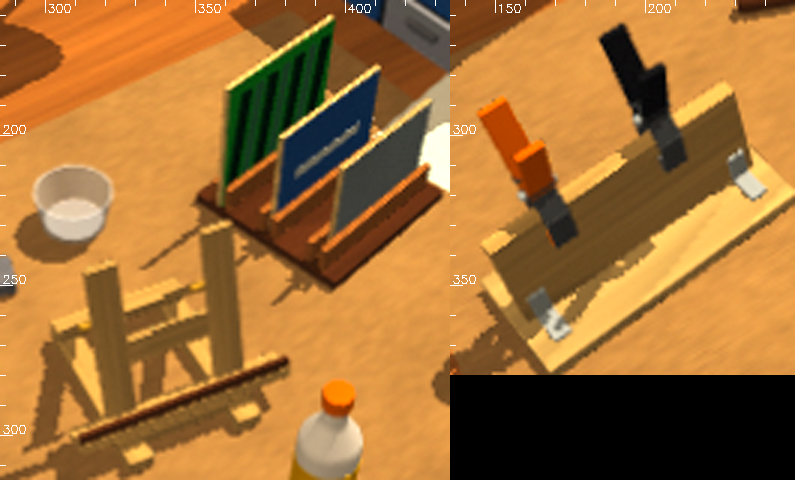

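Picture 3 (top crop): the green panel's top edge runs (132.8,326.5)–(206.5,312.8), the easel lip (257,221)–(339,233), and the orange coil is at about (490.7,267). Picture 4 (scene crop): the upright tops are at about (319,246) and (357,232), and the panel's top corners at (361,185) and (395.5,161). I'll fit the poses next.

```bash
cat > geo.py <<'E'
import numpy as np,cv2
from scipy.optimize import least_squares
from scipy.spatial.transform import Rotation as R
from station import *
np.set_printoptions(precision=4,suppress=True)
F=np.diag([1.,-1,-1])
def cam(n,pos=None,q=None):
    c=camera_info(n)
    if n!="wrist": T=np.array(c["T"])
    else:
        W=np.eye(4);W[:3,:3]=R.from_quat(np.roll(q,-1)).as_matrix();W[:3,3]=pos
        T=W@c["tool_from_camera"]
    return np.array(c["intrinsics"]),np.array(c["dist"]),T
def proj(c,P):
    K,d,T=c;p=(np.atleast_2d(P)-T[:3,3])@T[:3,:3]@F
    return cv2.projectPoints(p,np.zeros(3),np.zeros(3),K,d)[0][:,0]
def at_z(c,uv,z):
    K,d,T=c;n=cv2.undistortPoints(np.array(uv,float).reshape(-1,1,2),K,d)[:,0]
    r=np.c_[n,np.ones(len(n))]@F@T[:3,:3].T
    return T[:3,3]+r*((z-T[2,3])/r[:,2])[:,None]
def frame(x,y,z,yaw,tilt=0):  # yaw about world z, then tilt about own y
    T=np.eye(4);T[:3,:3]=(R.from_euler('z',yaw)*R.from_euler('y',tilt)).as_matrix();T[:3,3]=x,y,z;return T
def ap(T,P): return np.atleast_2d(P)@T[:3,:3].T+T[:3,3]
def fit(mk,obs,x0):  # obs: list of (cam,local pts,pixels)
    f=lambda p:np.concatenate([(proj(c,ap(mk(p),L))-np.array(U)).ravel() for c,L,U in obs])
    s=least_squares(f,x0,loss='soft_l1',x_scale=[.01,.01,.05]);print("fit",s.x,"\nres",f(s.x));return s.x
TILT=np.radians(15)
def rest(p): return frame(p[0],p[1],.034,p[2],TILT)
E
python3 - <<'E'
from geo import *
t=cam("top");s=cam("scene")
g=at_z(t,[(132.8,326.5),(206.5,312.8)],.162);d=g[1]-g[0]
print("panel top",g,np.linalg.norm(d))
# panel y axis ~ -world y
pf=lambda p:frame(p[0],p[1],.012,p[2])
y0=np.arctan2(d[1],d[0])-np.pi/2
fit(pf,[(t,[[0,-.08,.15],[0,.08,.15]],[(132.8,326.5),(206.5,312.8)]),
 (s,[[-.003,.08,.15],[-.003,-.08,.15]],[(361,185),(395.5,161)])],[*g.mean(0)[:2],y0])
c=lambda X,Y:(285+X/3,155+Y/3); a=lambda X,Y:(125+X/3,210+Y/3)
fit(rest,[(s,[[0,.066,.148],[0,.038,.148],[0,-.038,.148],[0,-.066,.148],[-.014,.1,.01],[-.014,-.1,.01]],
 [c(88,276),c(118,266),c(202,236),c(233,226),c(78,437),c(286,357)]),
 (t,[[-.016,-.1,.01],[-.016,.1,.01]],[a(397,33),a(643,70)])],[.6,0,np.pi])
b=lambda X,Y:(390+X/3,240+(Y-405)/3)
e=lambda X,Y:(135+(X-450)/3,255+Y/3)
st=lambda p:frame(p[0],p[1],0,p[2])
p=fit(st,[(t,[[-.055,-.12,.014],[-.055,.12,.014],[.055,.12,.014],[.055,-.12,.014]],[b(20,467),b(298,421),b(326,548),b(42,600)])],[.45,-.3,np.pi])
print("clamp pin",at_z(t,[b(303,486),b(172,508)],.141))
for n,l in(("strip top ends proj scene",[[0,.11,.115],[0,-.11,.115]]),):
    print(n,proj(s,ap(st(p),l)),proj(t,ap(st(p),l)))
E
```

```text
panel top [[0.426  0.3726 0.162 ]
 [0.4516 0.2163 0.162 ]] 0.1584022756468425
fit [ 0.4397  0.2946 -2.9725] 
res [-0.4087 -0.1399  0.2484 -0.7666 -1.0038 -0.5322  0.0044 -0.9119]
fit [0.6366 0.0249 2.9575] 
res [-1.0309  0.2818 -0.2681 -0.1315  0.1173 -0.0109 -0.064  -0.2104 -0.7117
 -0.0453 -0.0398 -0.3681 -0.8041 -1.2009 -0.5324 -0.4046]
fit [ 0.5261 -0.3434  3.2819] 
res [-0.7353 -0.07    0.2524 -0.6089  0.0911  0.6722  0.2781  0.0126]
clamp pin [[ 0.534  -0.4013  0.141 ]
 [ 0.5206 -0.3028  0.141 ]]
strip top ends proj scene [[144.8849 337.4644]
 [226.3051 282.8789]] [[508.0917 263.8888]
 [413.7812 280.2485]]
```

The fits agree to about 1 px. Moving over the panel for a close wrist look, then over the easel later.

```bash
cat >> geo.py <<'E'
FL=np.diag([-1.,1,-1])
def tool(T,P):  # TCP at local point P of frame T, fingers along -z of T
    q=R.from_matrix(T[:3,:3]@FL).as_quat();return ap(T,P)[0],np.roll(q,1)
def snap(name):
    c=cam("wrist",get_tcp_pos(),get_ee_rot());im=read_camera("wrist")
    cv2.imwrite(f"pics/{name}.png",im[:,:,::-1]);np.savez(f"pics/{name}.npz",K=c[0],d=c[1],T=c[2]);return c
def load(name):
    z=np.load(f"pics/{name}.npz");return z["K"],z["d"],z["T"]
E
python3 - <<'E'
from geo import *
t0=get_time()
p=get_tcp_pos(); movel([p[0],p[1],.33],v=.3); print(get_time()-t0)
T=frame(.4397,.2946,.012,-2.9725)
move_pose(*tool(T,[0,0,.15+.07])); print(get_time()-t0,get_tcp_pos(),get_joint_pos())
command_gripper(.45); print(get_time())
c=snap("w1"); g=proj(c,ap(T,[[.003,.08,.15],[.003,-.08,.15],[-.003,-.08,.15],[-.003,.08,.15]]))
print(g)
E
```

```text
0.5083
3.6750000000000003 [0.4401 0.2942 0.2321] [ 0.5667  0.2714  1.8325 -0.0001  1.0375  0.3987]
4.7083
[[313.4505 350.3007]
 [312.39   129.2173]
 [321.8422 129.2116]
 [321.3706 350.2951]]
```

View pics/w1.png

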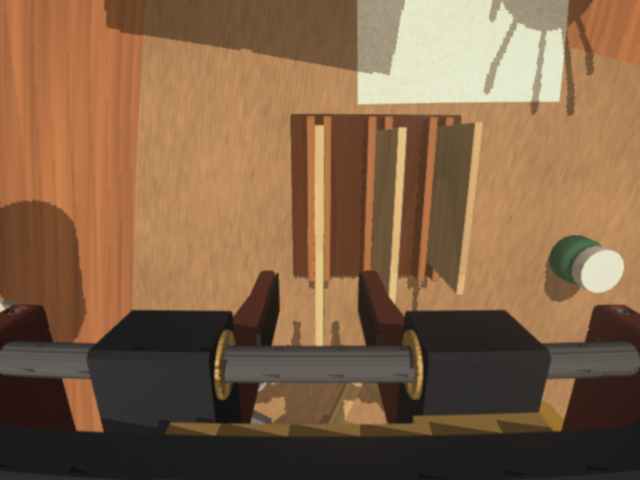

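The panel's top edge shows at columns 315–325, far end at row 125. That puts the panel about 1.6 mm to tool +x and 3 mm to panel −y of the estimate. Grasping with that correction, lifting and hovering over the easel.

```bash
cat >> geo.py <<'E'
EA=[.6366,.0249,2.9575]
E
python3 - <<'E'
from geo import *
T=frame(.4397,.2946,.012,-2.9725)
movel(*tool(T,[-.0016,-.003,.114]),v=.15)
print("F",get_ft_force()); command_gripper(0); print("w",get_grip_width()*88,get_ft_force(),get_time())
movel(*tool(T,[-.0016,-.003,.164]),v=.1); print("w",get_grip_width()*88,get_ft_force())
movel(*tool(T,[-.0016,-.003,.344]),v=.3)
E_=rest(EA)
move_pose(*tool(E_,[-.007,0,.17+.114])); print(get_time(),get_tcp_pos(),get_grip_width()*88)
c=snap("w2")
def pr(n,l): print(n,proj(c,ap(E_,l)).round(1).tolist())
pr("upL front top",[[0,.066,.148],[0,.038,.148]]);pr("back",[[.009,.066,.148],[.009,.038,.148]])
pr("upR",[[0,-.038,.148],[0,-.066,.148]]);pr("back",[[.009,-.038,.148],[.009,-.066,.148]])
pr("lip in",[[-.014,.1,.01],[-.014,-.1,.01]])
E
```

```text
F [ 0.114   0.4165 -0.7186]
w 6.064932043122051 [-1.6797 -0.0574  5.4307] 6.2333
w 5.623595488661972 [-0.8021  0.7337 -1.5632]
8.7583 [0.5708 0.0378 0.3098] 6.074536588271841
upL front top [[310.6, 297.4], [310.4, 268.9]]
back [[300.8, 297.4], [300.4, 268.9]]
upR [[309.9, 184.4], [309.7, 150.5]]
back [[299.2, 184.4], [298.8, 150.5]]
lip in [[323.5, 276.1], [324.1, 118.1]]
```

View pics/w2.png

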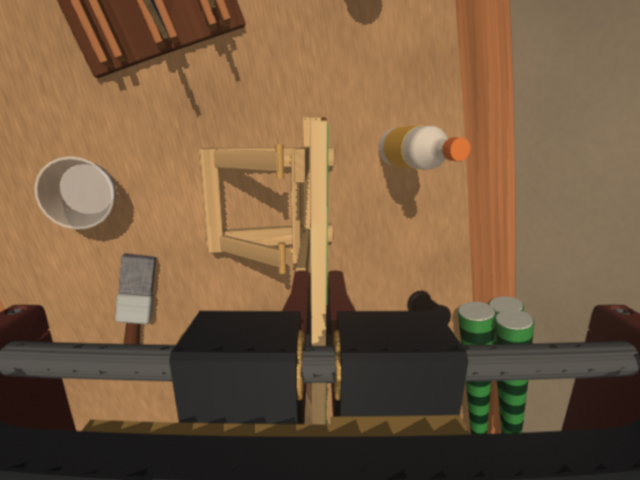

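The panel is held edge-on at columns ~312–328 and hides part of the uprights, so I'll zoom in on that area.

Run:
```python
from geo import *
im=cv2.imread("pics/w2.png")[110:300,270:340]
c=cv2.resize(im,None,fx=8,fy=3.15,interpolation=cv2.INTER_CUBIC)
for x in range(270,340,10):
    cv2.line(c,((x-270)*8+4,0),((x-270)*8+4,10),(0,0,255),1);cv2.putText(c,str(x),((x-270)*8+6,10),0,.35,(0,0,255),1)
for y in range(120,300,20): cv2.putText(c,str(y),(0,int((y-110)*3.15)+4),0,.4,(0,0,255),1)
cv2.imwrite("pics/c3.png",np.clip(c*1.3,0,255))
```

```text
[ WARN:0@0.404] global loadsave.cpp:1063 imwrite_ Unsupported depth image for selected encoder is fallbacked to CV_8U.
```

View pics/c3.png

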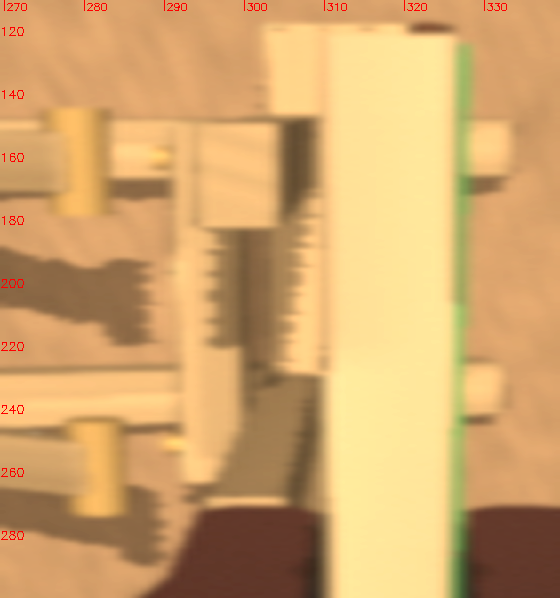

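In the zoomed view, upright R's top spans cols 294–304, rows 148–182, against a predicted 299–310 and 150–184. The lip's inner edge is at ~320 against 324. So the easel sits about 5 mm further in local +x and 2 mm in −y, with yaw fine. I'll use that relative measurement and place with force guards.

```bash
sed -i 's/^EA=.*/EA=[.6318,.0277,2.9575]/' geo.py
cat > place.py <<'E'
from geo import *
E_=rest(EA)
def loc(): return ((get_tcp_pos()-E_[:3,3])@E_[:3,:3]-[0,0,.114])*1000
movel(*tool(E_,[-.007,0,.284]),v=.1)
movel(*tool(E_,[-.007,0,.02+.114]),v=.12); print("a",loc(),get_ft_force()@E_[:3,:3])
print(movel(*tool(E_,[-.007,0,-.005+.114]),v=.03,until_force=4)); l=loc(); print("b",l,get_ft_force()@E_[:3,:3])
z=l[2]/1000+.114+.0005
print(movel(*tool(E_,[.003,0,z]),v=.02,until_force=3)); print("c",loc(),get_ft_force()@E_[:3,:3],get_time())
snap("w3")
E
python3 place.py
```

```text
a [-7.5437 -0.1337 20.655 ] [ 0.2589  0.5942 -1.0056]
True
b [-6.7291  0.0184  0.0352] [-1.2487  0.7333  1.8334]
True
c [-3.0354  0.0484  0.0297] [-3.081  -0.9942  1.9453] 11.4
```

Foot contact came at z≈0.0 and upright contact at x≈−3.0 mm, exactly as expected for a seated panel. Releasing, backing off along the uprights, then heading over the orange clamp.

Run:
```python
from geo import *
E_=rest(EA)
command_gripper(.3); print(get_ft_force()@E_[:3,:3]); wait(.3)
movel(*tool(E_,[-.003,0,.30]),v=.2); print(get_time())
S=frame(.5343,-.4012,.093,3.2819)
move_pose(*tool(S,[0,0,.10+.12])); command_gripper(1.0)
print(get_time(),get_tcp_pos())
c=snap("w4"); print(proj(c,ap(S,[[0,0,.048],[-.0305,0,.12],[.0305,0,.12],[0,.05,.022],[0,-.12,.022]])).round(1).tolist())
im=read_camera("scene"); cv2.imwrite("pics/s4.png",im[:,:,::-1])
w=cv2.imread("pics/w4.png")[60:480,100:540]; s=cv2.resize(im[205:325,290:410,::-1],None,fx=3,fy=3,interpolation=cv2.INTER_CUBIC)
A=np.zeros((420,800,3),np.uint8);A[:,:440]=w;A[:360,440:]=np.clip(s*1.3,0,255);cv2.imwrite("pics/c4.png",A)
```

```text
[-0.2709 -0.7309 -0.1046]
13.3667
16.05 [ 0.5343 -0.4012  0.313 ]
[[317.5, 218.1], [356.7, 237.9], [278.0, 238.0], [317.6, 258.2], [317.4, 90.5]]
```

View pics/c4.png

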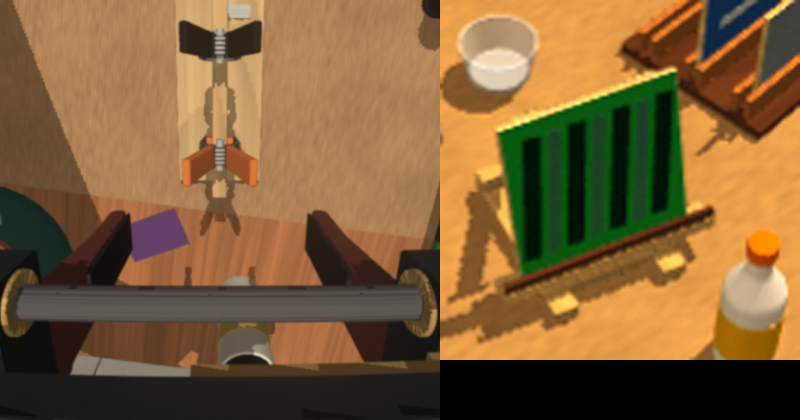

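The panel stands well on the easel: painted side out, foot behind the lip, centred. The orange clamp's pin is at wrist (320,215) against a predicted (317.5,218), so shift about −2.3 mm in x and −3 mm in y. Grasping the clamp.

Run:
```python
from geo import *
S=frame(.5343,-.4012,.093,3.2819); o=np.array([-.0023,-.0033,0])
movel(*tool(S,o+[0,0,.15]),v=.25)
print(movel(*tool(S,o+[0,0,.081]),v=.08,until_force=8),get_ft_force())
command_gripper(0); print("w",get_grip_width()*88,get_ft_force(),get_time())
movel(*tool(S,o+[0,0,.131]),v=.08); print("w",get_grip_width()*88,get_ft_force())
movel(*tool(S,o+[0,0,.31]),v=.3)
E_=rest(EA)
move_pose(*tool(E_,[.0015,.052,.21+.081])); print(get_time(),get_grip_width()*88,get_ft_force())
c=snap("w5"); im=read_camera("scene")
print(proj(c,ap(E_,[[-.006,.08,.15],[-.006,-.08,.15],[0,-.08,.15]])).round(1).tolist())
w=cv2.imread("pics/w5.png")[60:480,100:540]; s=cv2.resize(im[165:325,265:425,::-1],None,fx=2.25,fy=2.25,interpolation=cv2.INTER_CUBIC)
A=np.zeros((420,800,3),np.uint8);A[:,:440]=w;A[:360,440:]=np.clip(s*1.3,0,255);cv2.imwrite("pics/c5.png",A)
```

```text
False [-0.3631  0.1165 -0.7816]
w 19.513601587443745 [ 0.2241  0.2767 -0.9127] 18.65
w 20.051996450718693 [-0.6057  1.131  -1.7511]
21.6583 19.796596289741316 [ 0.4394  0.5628 -1.2777]
[[325.4, 255.3], [326.2, 64.4], [318.7, 64.3]]
```

View pics/c5.png

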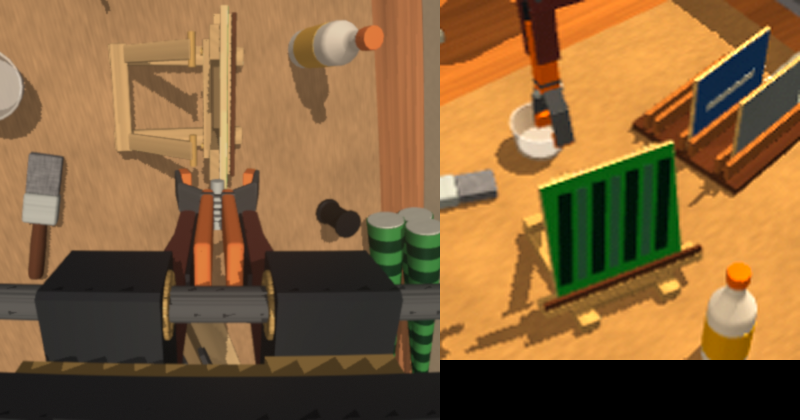

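The clamp is open and its jaws straddle the panel and upright line (jaw centre at crop col ~218, panel ~224). Descending and releasing.

Run:
```python
from geo import *
E_=rest(EA)
print(movel(*tool(E_,[.0015,.052,.125+.081]),v=.06,until_force=6),((get_tcp_pos()-E_[:3,3])@E_[:3,:3]*1000),get_ft_force())
for g in(.3,.4,.48,.55,.62,.75): command_gripper(g); print(g,get_grip_width(),get_ft_force()@E_[:3,:3])
print(get_time()); wait(.3)
movel(*tool(E_,[.0015,.052,.30]),v=.15); print(get_time(),get_ft_force())
movel(*tool(E_,[.0015,.052,.36]),v=.2)
c=snap("w6"); im=read_camera("scene")
P=lambda c:proj(c,ap(E_,[[.0015,.052,.125+.048],[-.029,.052,.245],[.032,.052,.245]])).round(1).tolist()
print(P(c),P(cam("scene")))
w=cv2.imread("pics/w6.png")[60:480,100:540]; s=cv2.resize(im[185:325,275:395,::-1],None,fx=3,fy=3,interpolation=cv2.INTER_CUBIC)
A=np.zeros((420,800,3),np.uint8);A[:,:440]=w;A[:420,440:]=np.clip(s*1.3,0,255);cv2.imwrite("pics/c6.png",A)
```

```text
False [  1.2082  51.9493 206.3685] [ 0.0637  0.0213 -0.6845]
0.3 0.30355824947002974 [ 0.1369 -0.253  -0.6573]
0.4 0.4004431540433804 [ 1.1577 -0.1824 -0.7205]
0.48 0.4842729858526952 [ 0.3394 -0.004  -0.6598]
0.55 0.5503243724646619 [-0.0698 -0.1346 -1.6183]
0.62 0.6179291718367539 [ 0.218  -0.6966 -0.8816]
0.75 0.7477332829232285 [-0.3199 -0.4459 -0.3939]
25.5167
26.5917 [-0.2426 -0.2808  1.1072]
[[318.1, 215.3], [355.6, 233.5], [280.6, 233.6]] [[316.9, 234.5], [318.4, 212.7], [307.7, 202.3]]
```

View pics/c6.png

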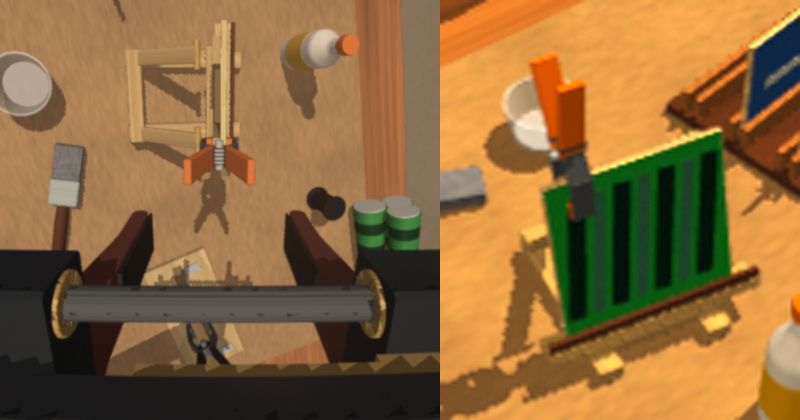

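The clamp sits square over the panel's edge at the left upright. Its pin is at wrist (319,214) against a predicted (318,215), and the handle tips are within ~2–3 px in scene. The panel is still seated, so I'm handing in.

```bash
python3 -c "
from station import *
print(get_time(),get_ft_force(),get_qvel());job_done();print(get_time())"
```

```text
27.1417 [ 0.79289998  0.03933592 -0.21527735] [ 4.53628173e-06  3.16899871e-03 -1.88705009e-03  1.81475193e-03
  3.24942134e-03  4.42396187e-04]
the job is handed in; nothing more can be done
the job is handed in; nothing more can be done
```

The striped panel is on the easel with the orange clamp holding it to the left upright, and I handed the job in at about 27 s of the 56 s allowed.

- **Panel:** I took it from the rack slot nearest the robot and lowered it onto the ledge under force guard. It met the ledge at z ≈ 0.0 mm and the uprights at x ≈ −3.0 mm, as expected for a well seated panel. After release, and again after clamping, the picture showed it seated, centred and painted side out.
- **Clamp:** I released it at about z = 125 mm in the easel_rest frame, y = +52 mm. In the last wrist picture its pin was within about 1 px of the prediction, and the handle tips in the scene picture were within 2–3 px. It looked square, with the front jaw over the panel and the gripper clear of everything.
- **Disagreement:** The easel position from the fixed cameras was about 5 mm off what the wrist camera showed. I used the wrist measurement, and the contact points agreed with it.
- **Not measured:** The clamp's pinch force and jaw angle could not be read directly. The other objects were checked only by eye, and only where they appeared in the pictures; nothing looked moved.

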